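# Fit the crank to the coin sorter

## Robot

A 7-joint arm with a two-finger parallel gripper is mounted at the origin on the work surface. World frame = base frame: x ahead of the robot, y to its left, z up, the work surface at z = 0. Lengths are in m, angles in rad, forces in N, time in s.
With the tool pointing down it reaches from about 0.425 to 0.95 m from the base axis. Payload 4.7 kg.
Tool frame: the origin (TCP) lies at the very end of the fingers, on their centre line; the grasp point (between the pads) lies 19 mm behind it; z points along the fingers, y is the line along which they close (so a half turn about z gives the same grasp; the last joint's range is limited). The gripper opens to 87 mm and grips with 3 to 60 N. Pads are 19 mm wide; open, the fingers measure 117 mm over their backs; the gripper's body (75 mm by 190 mm) begins 51 mm behind the grasp point.
Start: joints at [-1.337, 0.469, -0.049, 1.532, 0.024, 1.141, -0.082], TCP at [0.175, 0.652, 0.198] pointing down, gripper open.
Joint ranges: [-2.59, 2.59], [-0.33, 1.99], [-1.39, 1.29], [0.1, 2.45], [-1.04, 4.18], [0.21, 1.99], [-2.66, 2.66]. Speed limits (rad/s): [2.57, 2.57, 3.14, 3.14, 3.14, 3.14, 3.14].

## Interface

Orientations are given as a unit quaternion [w, x, y, z].
In Python, from plant import robot gives the robot as it stands.
- The arm moves only by the shell command python3 -m jog 'ROWS' [FORCE]. ROWS is JSON, one flat list of numbers, 5 for each row, row after row: the shift along the tool's x, y, z in cm, then the turn about the tool's z in degrees, then the finger opening in cm, from 0 to 8.7. In form: [dx, dy, dz, roll, grip, dx, dy, dz, roll, grip, ...]. A call has 1 to 8 rows; each row is the pose to reach, as a shift and turn from the pose commanded when the call began, along the tool's axes at that moment; what a row does not reach only later rows make up. A row lasts 1/12 s, in which the tool goes at most 41.7 mm and 7.16 degrees, less where a joint would pass 70% of its speed; a pose out of reach is approached as far as the arm can. A call with a gripper value outside its range is refused whole. The fingers move at their own pace and stop on an object; FORCE is the grip in N (left out, the last holds). Time passes only in rows, so rows that repeat a pose let the fingers close. It gives the time, the measured TCP pose, the force, the opening and the grip force at its end, in the units of the state.
- robot.get_obs(): the state, without advancing time (a new reading comes with each control period).
- robot.camera(name): name is "scene" or "top" or "wrist"; returns a dict with "frame" (420x560x3 uint8, red, green, blue), "camera_matrix" (3x3 intrinsics, pixels), "rvec" (rotation vector, rad) and "tvec" (3), from world to camera coordinates, as OpenCV has them. Camera axes: x right, y down, z forward; pixel columns grow to the right and rows downward; lengths in m; the calibration is good to about 2 mm. The wrist camera is an equidistant fisheye: a pixel r from the principal point sees the ray r / f radians off the axis. A picture is of the moment at which its call begins. There is no depth.
- robot.sign_off(): hands the job in; it is judged then, once.
The state is a dict: "clock": time; "joint_pos": joint angles; "qvel": joint speeds; "joint_efforts": joint torques, N m; "ee_pos": TCP position; "orientation": TCP orientation; "contact_force": force on the tool from outside, world axes, zero at the start; "wrist_torque": the same for the moment, N m; "width": opening from 0.0 (shut) to 1.0 (fully open); "gripper_force": force on a finger pad.
Only numpy, scipy, OpenCV 4.12 (cv2) and the standard library are available. Lean on these libraries where they do the work, as an engineer would, in place of code of your own. Each camera call takes 0.05 s, during which the arm holds its last target. There are 200 camera calls.

## Task

Get the coin sorter on the shop counter ready for use: take the yellow dust cap off its square spindle and set the cap down in the blue coin tray, then put the crank handle on the spindle, red knob upwards, turned so that its square hole matches the spindle, and fully home. Leave the tape dispenser, barcode scanner and calculator where they are.

Things in the scene. Friction and masses are not known exactly. Their poses are not given: they have to be found in the camera images.
- sorter: Hand-cranked coin sorter, fixed to the counter: a grey box 170 x 170 mm, 100 mm tall, stacked coins on its +x face. On top a flat dark disc (radius 70, top at 104 mm) and in its middle a black boss (radius 30, top at 116 mm), from which the spindle rises. Origin: centre of its underside, on the counter; z up.
- spindle_seat (a point): Foot of the brass spindle, on its axis, level with the top of the boss. The spindle is a vertical bar 16 x 16 mm that rises 30 mm above this point; its top 5 mm taper to about 10 mm square. This frame turns with it: z up, x and y square to its flat sides. It turns stiffly (about 0.3 N m). Hidden under the dust cap at the start.
- dust_cap: Yellow plastic cap, an upside-down round cup: 46 mm outside diameter, 44 mm tall, inside 38 mm wide and 39 mm deep. It stands loosely over the spindle on the boss. 30 to 55 g. Origin: centre of its open underside; z up through its closed top.
- crank: Crank handle, 0.25 kg, standing on its hub. Dark steel hub 34 x 34 mm, 36 tall, 18.5 mm square hole right through along z. Steel arm (14 wide, 22 to 30 mm high) along +x to an upright red knob, 21 mm thick, 70 mm off axis, top 64 mm high. Origin: centre of hub's underside; x, y square to hub and hole; grip its +y and -y sides. Fits in 4 positions; home, the hub rests on the boss.
- coin_tray: Blue open coin tray, fixed on the counter: 150 (x) x 170 (y) mm outside, walls 5 mm thick and 20 mm high, floor 5 mm thick. Origin: centre of its underside, on the counter.
- tape_dispenser: Blue tape dispenser, 150 x 62 mm, about 100 mm tall, 0.8 kg, standing loose; a bystander. Origin: centre of its underside.
- scanner: Black barcode scanner lying on the counter, about 190 x 66 mm, 34 mm high; a bystander. Origin: on its underside, in the middle.
- calculator: Grey desk calculator, 80 x 120 mm, 19 mm high; a bystander. Origin: centre of its underside.
Not all that is in view belongs to the job. Of the things that look like the crank, take the one that is farthest to the robot's left at the start.

How it is judged:
By the outcome, as a careful person would: the job done as asked, in the order asked, and still so for the second after the job is handed in, with the robot touching nothing.
It also fails if it takes over 64 s, if anything falls off the work surface, if the arm or the gripper's body presses on something with over 40 N, if the wrist force passes 120 N, or if a joint passes its speed limit or range.

## Working session

There is one attempt and no reset: what is moved stays moved. The work goes in short steps, Python scripts to look and compute and a shell command to move; the robot and the scene stay as the last step left them, time stands still between calls to the robot, and variables do not carry over. Pictures are saved under pics/ and viewed, at most 11 in all, crops included, and the job is handed in when it is done.

```bash
ls; mkdir -p pics
python3 - <<'E'
from plant import robot
import cv2,numpy as np
o=robot.get_obs();print({k:np.round(v,3) for k,v in o.items()})
for n in("scene","top","wrist"):
    c=robot.camera(n);cv2.imwrite(f"pics/{n}0.png",c["frame"][:,:,::-1]);print(n,c["camera_matrix"].tolist(),c["rvec"],c["tvec"])
E
```

```text
pics
{'clock': np.float64(0.0), 'joint_pos': array([-1.337,  0.469, -0.049,  1.534,  0.024,  1.141, -0.082]), 'qvel': array([-0.   , -0.001, -0.003,  0.001, -0.001, -0.   ,  0.001]), 'joint_efforts': array([ 0.0000e+00, -5.0798e+01, -8.0000e-02, -2.3616e+01, -6.1000e-02,
        3.8000e-02,  0.0000e+00]), 'ee_pos': array([0.175, 0.651, 0.197]), 'orientation': array([-0.   ,  0.131,  0.991, -0.001]), 'contact_force': array([ 0.319,  0.292, -0.698]), 'wrist_torque': array([-0.016,  0.028, -0.041]), 'gripper_force': np.float64(0.0), 'width': np.float64(1.0)}
scene [[469.3630776260766, 0.0, 280.1616668525466], [0.0, 469.3630776260766, 209.99593967239505], [0.0, 0.0, 1.0]] [ 2.08146382  1.36284097 -0.50542485] [-0.14081164 -0.3571706   1.65483043]
top [[405.16451220926984, 0.0, 271.48593281282785], [0.0, 405.16451220926984, 205.57244867903506], [0.0, 0.0, 1.0]] [ 2.16267594 -2.11338     0.12494568] [-0.11247157  0.53841462  1.13289213]
wrist [[325.19226210127806, 0.0, 279.367415506892], [0.0, 325.19226210127806, 212.05657166046376], [0.0, 0.0, 1.0]] [-2.33111842 -1.78913062 -0.2181286 ] [-0.67343501 -0.02882633  0.3886811 ]
```

View pics/scene0.png

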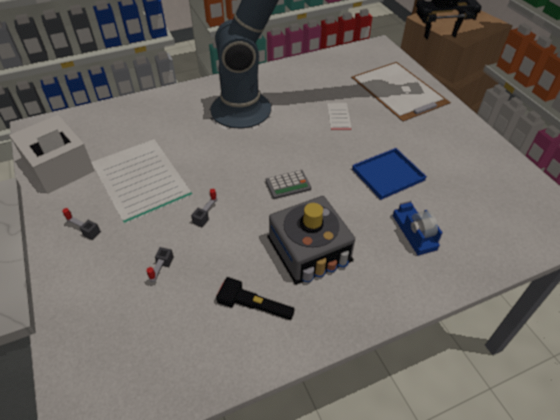

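View pics/top0.png

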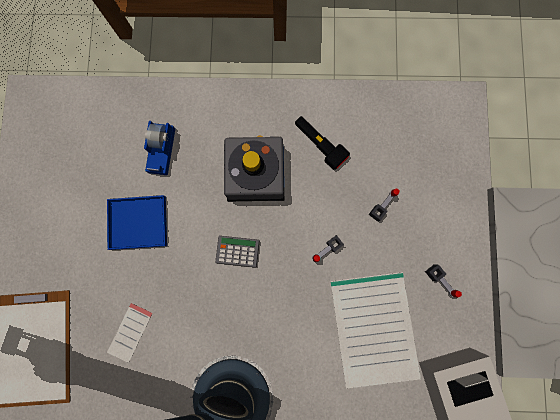

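The scene view shows the sorter with its yellow cap at (313,215), the tray at (388,172), the dispenser at (418,228), and three crank-like things at (82,223), (205,208) and (160,263). In the top view these are: sorter cap (251,160), tray (137,223), and cranks at (337,243), (378,213) and (436,272). Next I'll check the directions and measure.

```bash
cat > h.py <<'E'
import cv2,numpy as np
from plant import robot
from scipy.spatial.transform import Rotation as Ro
def cam(n):
    c=robot.camera(n);c["hsv"]=cv2.cvtColor(c["frame"],cv2.COLOR_RGB2HSV);return c
def ray(c,px,fish=False):
    K=c["camera_matrix"];R=cv2.Rodrigues(np.array(c["rvec"],float))[0];t=np.array(c["tvec"]).ravel()
    v=np.array([(px[0]-K[0,2])/K[0,0],(px[1]-K[1,2])/K[1,1]])
    if fish:
        r=np.linalg.norm(v)+1e-12; d=np.r_[v/r*np.sin(r),np.cos(r)]
    else: d=np.r_[v,1]
    return -R.T@t,R.T@(d/np.linalg.norm(d))
def onz(c,px,z,fish=False):
    o,d=ray(c,px,fish);return o+d*(z-o[2])/d[2]
def blobs(c,lo,hi,amin=15):
    m=cv2.inRange(c["hsv"],np.array(lo),np.array(hi))
    n,l,s,ce=cv2.connectedComponentsWithStats(m)
    return [(s[i,4],ce[i].round(1),s[i,:4],l==i) for i in range(1,n) if s[i,4]>=amin]
def proj(c,P):
    return cv2.projectPoints(np.array([P],float),np.array(c["rvec"],float),np.array(c["tvec"],float),c["camera_matrix"],None)[0].ravel().round(1)
def totool(dw):
    q=robot.get_obs()["orientation"];return Ro.from_quat(np.r_[q[1:],q[0]]).inv().apply(dw)*100
E
python3 - <<'E'
from h import *
for n in("top","scene"):
    c=cam(n)
    print(n,"cam at",ray(c,(280,210))[0].round(3),"base",proj(c,[0,0,0]),"x.5",proj(c,[.5,0,0]),"y.5",proj(c,[0,.5,0]),"tcp",proj(c,robot.get_obs()["ee_pos"]))
    for nm,lo,hi,z,a in(("yel",(20,140,90),(35,255,255),.16,80),("red",(0,180,90),(6,255,255),.064,8),("red2",(174,180,90),(180,255,255),.064,8),("blue",(105,150,40),(130,255,255),.02,150)):
        for A,ce,bb,m in blobs(c,lo,hi,a):
            print(" ",nm,A,ce,bb,onz(c,ce,z).round(3))
    if n=="top":
        f=cv2.resize(c["frame"][160:310,290:490],None,fx=4,fy=4,interpolation=cv2.INTER_CUBIC)
        cv2.imwrite("pics/cr.png",f[:,:,::-1])
        for p in((337,243),(378,213),(436,272)): print("hub",p,onz(c,p,.036).round(3))
E
```

```text
top cam at [ 0.378 -0.129  1.194] base [231.3 398.1] x.5 [237.7 220.2] y.5 [ 54.9 392.3] tcp [-44.9 339.6]
  yel 228 [250.7 159. ] [242 151  18  17] [ 0.646 -0.046  0.16 ]
  red 12 [342.5 161.5] [337 156  12  12] [ 0.668 -0.3    0.064]
  red 30 [395.6 191.4] [393 189   6   6] [ 0.585 -0.449  0.064]
  red 30 [316.4 257.6] [314 255   6   6] [ 0.395 -0.228  0.064]
  red 31 [457.8 293.5] [455 291   7   6] [ 0.307 -0.611  0.064]
  blue 514 [158.5 157.2] [145 125  29  50] [0.682 0.243 0.02 ]
  blue 2828 [135.9 222.3] [107 195  59  55] [0.485 0.297 0.02 ]
hub (337, 243) [ 0.438 -0.289  0.036]
hub (378, 213) [ 0.526 -0.406  0.036]
hub (436, 272) [ 0.363 -0.565  0.036]
scene cam at [ 1.299 -0.424  1.009] base [240.2 108.7] x.5 [301.1 205.7] y.5 [363.3  77.2] tcp [437.2  43. ]
  yel 279 [314.  212.8] [304 203  19  24] [ 0.66  -0.049  0.16 ]
  red 21 [212.7 192.5] [211 190   4   7] [ 0.409 -0.23   0.064]
  red 31 [ 66.3 212.2] [ 63 209   7   8] [ 0.324 -0.61   0.064]
  red 38 [150.6 271.7] [148 268   6   9] [ 0.599 -0.449  0.064]
  blue 371 [130.5  20.1] [119   0  25  43] [-0.752 -0.224  0.02 ]
  blue 356 [153.7  16.1] [143   0  23  38] [-0.748 -0.123  0.02 ]
  blue 241 [104.3  16. ] [94  4 21 28] [-0.833 -0.321  0.02 ]
  blue 176 [98.5 78.8] [89 68 19 20] [-0.351 -0.426  0.02 ]
  blue 194 [75.4 83.9] [65 73 21 21] [-0.35  -0.509  0.02 ]
  blue 238 [53.  90.2] [41 78 27 30] [-0.341 -0.588  0.02 ]
  blue 2020 [388.1 173. ] [353 149  72  50] [0.5  0.29 0.02]
  blue 920 [414.8 230.4] [394 203  48  52] [0.719 0.236 0.02 ]
```

View pics/cr.png

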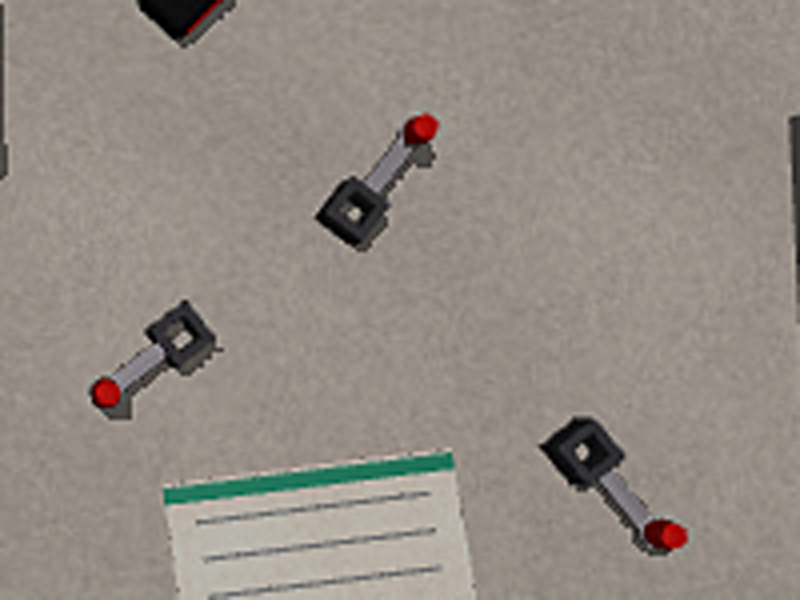

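Three things look like the crank in the top view. They are at (335,244) with y≈-0.285, (378,213) with y≈-0.41, and (436,272) with y≈-0.57. The robot's left is +y (the base-to-y.5 check confirms it), so the one at (335,244) is mine. The crop confirms a square hub with an open square hole, with the arm running to a red knob at (316,258).

The cap is first, so I'll move over it.

Run:
```python
from h import *
p=robot.get_obs()["ee_pos"];print(totool(np.array([.60,-.046,.30])-p).round(2))
```

```text
[-59.14 -56.34 -10.18]
```

```bash
python3 -m jog '[-20,-19,-10,0,8,-20,-19,-10,0,8,-20,-19,-10,0,8,-20,-19,-10,0,8,-20,-19,-10,0,8,-20,-19,-10,0,8,-20,-19,-10,0,8,-20,-19,-10,0,8]' && python3 -m jog '[-20,-19,0,0,8,-20,-19,0,0,8,-20,-19,0,0,8,-20,-19,0,0,8,-20,-19,0,0,8,-20,-19,0,0,8,-20,-19,0,0,8,-20,-19,0,0,8]' && python3 -m jog '[-19,-18,0,0,8,-19,-18,0,0,8,-19,-18,0,0,8,-19,-18,0,0,8,-19,-18,0,0,8,-19,-18,0,0,8,-19,-18,0,0,8,-19,-18,0,0,8]'
python3 - <<'E'
from h import *
c=cam("wrist");cv2.imwrite("pics/w1.png",c["frame"][:,:,::-1])
o=robot.get_obs();print(o["clock"],o["ee_pos"])
for A,ce,bb,m in blobs(c,(20,140,90),(35,255,255),80): print(A,ce,bb,onz(c,ce,.16,True).round(3))
E
```

```text
clock: 0.92
ee_pos: [0.3257, 0.4102, 0.3017]
orientation: [0.003, 0.137, 0.991, 0.001]
contact_force: [0.1, 0.0, 0.1]
width: 0.921
gripper_force: 0.0
clock: 1.58
ee_pos: [0.4659, 0.1744, 0.2985]
orientation: [0.001, 0.137, 0.991, -0.001]
contact_force: [-0.4, -0.6, -0.5]
width: 0.917
gripper_force: 0.0
clock: 2.25
ee_pos: [0.6005, -0.0461, 0.2976]
orientation: [0.0, 0.134, 0.991, -0.001]
contact_force: [0.2, 0.6, -0.1]
width: 0.917
gripper_force: 0.0
2.3 [ 0.59972701 -0.0429274   0.29758407]
1672 [295.  238.7] [271 210  54  51] [ 0.646 -0.043  0.16 ]
108 [113.8 274.1] [111 253   9  43] [ 0.635 -0.264  0.16 ]
118 [444.7 274.3] [440 252   8  44] [0.741 0.12  0.16 ]
```

View pics/w1.png

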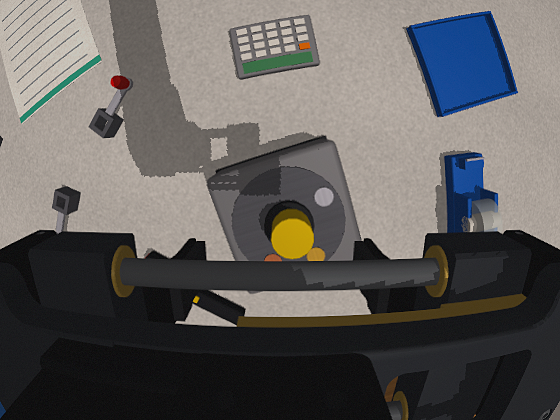

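The wrist view shows the cap at (293,239), the tray at (463,62), the calculator at (274,47), the dispenser at (470,195), and the chosen crank with its hub at (107,121) and knob at (120,83). I'll refine the cap, tray and crank.

Run:
```python
from h import *
c=cam("wrist")
m=cv2.inRange(c["hsv"],(20,140,90),(35,255,255));m=cv2.morphologyEx(m,cv2.MORPH_OPEN,cv2.getStructuringElement(2,(17,17)))
b=max(cv2.findContours(m,0,1)[0],key=cv2.contourArea);(x,y),r=cv2.minEnclosingCircle(b)
print("cap",(x,y),r,cv2.fitEllipse(b),onz(c,(x,y),.16,True).round(4),"diam",np.linalg.norm(onz(c,(x-r,y),.16,True)-onz(c,(x+r,y),.16,True)))
m=cv2.inRange(c["hsv"],(105,150,40),(130,255,255))
b=max(cv2.findContours(m,0,1)[0],key=cv2.contourArea);q=cv2.boxPoints(cv2.minAreaRect(b))
P=np.array([onz(c,p,.01,True) for p in q]);print("tray",P.round(3).tolist(),P.mean(0).round(3))
for s in("top","scene"):
    d=cam(s);print(s,"cap predicted",proj(d,[.646,-.042,.138]))
o=robot.get_obs();p=o["ee_pos"];t=onz(c,(x,y),.16,True);t[2]=.127;print(o["ee_pos"],totool(t-p))
```

```text
cap (288.90283203125, 239.58056640625) 21.39895248413086 ((288.98248291015625, 239.72653198242188), (39.81978988647461, 42.316463470458984), 86.62799835205078) [ 0.6441 -0.0453  0.16  ] diam 0.045010438245708176
tray [[0.419, 0.203, 0.01], [0.38, 0.386, 0.01], [0.551, 0.4, 0.01], [0.571, 0.215, 0.01]] [0.48  0.301 0.01 ]
top cap predicted [250. 161.]
scene cap predicted [313.4 214. ]
[ 0.59914344 -0.03950969  0.29800993] [-4.51398029  0.56901554 17.09701906]
```

```bash
python3 -m jog '[-4.6,0.8,0,0,8,-4.6,0.8,4,0,8,-4.6,0.8,8,0,8,-4.6,0.8,12,0,8,-4.6,0.8,15,0,8,-4.6,0.8,17,0,8,-4.6,0.8,17,0,8,-4.6,0.8,17,0,8]' 15 && python3 -m jog '[0,0,0,0,3,0,0,0,0,3,0,0,0,0,3,0,0,0,0,3,0,0,0,0,3,0,0,0,0,3,0,0,0,0,3,0,0,0,0,3]' 15
```

```text
clock: 3.12
ee_pos: [0.6455, -0.0443, 0.1279]
orientation: [-0.001, 0.13, 0.992, 0.0]
contact_force: [0.2, 0.0, -0.4]
width: 0.918
gripper_force: 0.0
clock: 3.78
ee_pos: [0.6463, -0.0463, 0.1287]
orientation: [0.0, 0.131, 0.991, 0.0]
contact_force: [-0.2, 1.3, 2.9]
width: 0.518
gripper_force: 15.0
```

The cap is gripped: the width reads 45 mm against a true 46. Now I'll lift it and carry it to the tray.

```bash
python3 -m jog '[0,0,-2,0,3,0,0,-5,0,3,0,0,-9,0,3,0,0,-12,0,3,5,6,-12,0,3,8,9,-12,0,3,11,13,-12,0,3,13.5,16,-12,0,3]' && python3 -m jog '[2.5,3,0,0,3,5,6,0,0,3,7.5,9,0,0,3,10,12,0,0,3,11,13,0,0,3,11,13,0,0,3,11,13,0,0,3,11,13,0,0,3]'
python3 - <<'E'
from h import *
c=cam("wrist");cv2.imwrite("pics/w2.png",c["frame"][:,:,::-1])
m=cv2.inRange(c["hsv"],(105,150,40),(130,255,255))
b=max(cv2.findContours(m,0,1)[0],key=cv2.contourArea);q=cv2.boxPoints(cv2.minAreaRect(b))
P=np.array([onz(c,p,.02,True) for p in q]);print("tray",P.round(3).tolist(),P.mean(0).round(3));print(robot.get_obs()["ee_pos"])
E
```

```text
clock: 4.45
ee_pos: [0.5738, 0.1054, 0.2482]
orientation: [-0.0, 0.132, 0.991, 0.0]
contact_force: [0.3, 0.9, -1.0]
width: 0.524
gripper_force: 15.0
clock: 5.12
ee_pos: [0.5032, 0.2568, 0.2481]
orientation: [0.0, 0.132, 0.991, -0.0]
contact_force: [0.6, -0.2, 0.1]
width: 0.517
gripper_force: 15.0
tray [[0.418, 0.208, 0.02], [0.403, 0.375, 0.02], [0.551, 0.393, 0.02], [0.567, 0.217, 0.02]] [0.485 0.298 0.02 ]
[0.50340903 0.25642173 0.24818471]
```

View pics/w2.png

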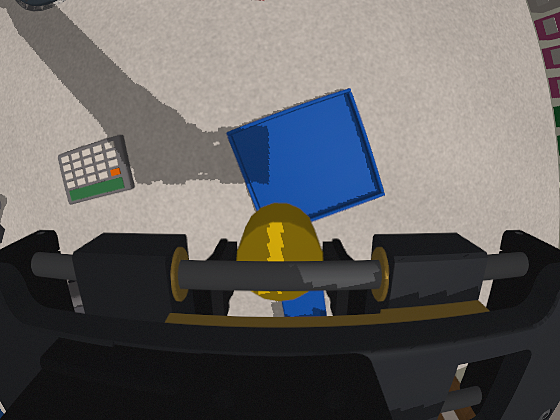

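The cap is held at (280,250) and the tray is at (305,155). The three tray estimates agree on (0.485, 0.298). I'll lower the cap and release it.

```bash
python3 -m jog '[2.8,3.5,0,0,3,2.8,3.5,4,0,3,2.8,3.5,8,0,3,2.8,3.5,12,0,3,2.8,3.5,16,0,3,2.8,3.5,19,0,3,2.8,3.5,21,0,3,2.8,3.5,22.5,0,3]' && python3 -m jog '[0,0,0.3,0,3,0,0,0.5,0,3,0,0,0.5,0,3,0,0,0.5,0,3]' && python3 -m jog '[0,0,0,0,7,0,0,0,0,7,0,0,0,0,7,0,0,0,0,7,0,0,-2,0,7,0,0,-6,0,7,0,0,-10,0,7,0,0,-14,0,7]'
python3 - <<'E'
from h import *
for n in("top","scene","wrist"):
    c=cam(n)
    print(n,[(b[0],b[1],onz(c,b[1],.049,n=="wrist").round(3)) for b in blobs(c,(20,140,60),(35,255,255),60)])
c=cam("wrist")
K=c["camera_matrix"];print(ray(c,(280,210),True))
p=robot.get_obs()["ee_pos"];print(p,totool(np.array([.438,-.285,.25])-p))
E
```

```text
clock: 5.83
ee_pos: [0.4846, 0.2967, 0.0207]
orientation: [-0.001, 0.133, 0.991, -0.002]
contact_force: [0.3, 0.1, 0.1]
width: 0.519
gripper_force: 15.0
clock: 6.17
ee_pos: [0.4859, 0.2996, 0.0194]
orientation: [0.001, 0.132, 0.991, 0.001]
contact_force: [-0.4, 0.4, -0.3]
width: 0.524
gripper_force: 15.0
clock: 6.83
ee_pos: [0.4842, 0.2991, 0.1597]
orientation: [-0.0, 0.131, 0.991, -0.0]
contact_force: [-0.0, 1.2, -0.4]
width: 0.801
gripper_force: 0.0
top [(np.int32(71), array([137.7, 223.9]), array([0.478, 0.281, 0.049]))]
scene [(np.int32(225), array([389.2, 167.6]), array([0.505, 0.284, 0.049]))]
wrist [(np.int32(1865), array([274.8, 195.4]), array([0.481, 0.3  , 0.049])), (np.int32(569), array([136. , 271.4]), array([0.522, 0.132, 0.049])), (np.int32(577), array([422.7, 271.6]), array([0.605, 0.435, 0.049])), (np.int32(3214), array([374.4, 315.2]), array([0.642, 0.372, 0.049])), (np.int32(133), array([390.2, 404.6]), array([0.809, 0.378, 0.049]))]
(array([0.42081036, 0.31653687, 0.34743725]), array([ 0.23471162, -0.05391446, -0.97056874]))
[0.48500853 0.29995727 0.15953659] [-10.65665952 -57.68718019  -9.18200831]
```

The cap stands in the tray at about (0.481, 0.300), upright. Next I'll look at the spindle and crank.

```bash
python3 -m jog '[-1,-2,-4,0,7,-3,-6,-8,0,7,-5,-9,-11,0,7,-7,-13,-14,0,7,-9,-17,-14,0,7,-11,-20,-14,0,7,-13,-24,-14,0,7,-15,-27,-14,0,7]' && python3 -m jog '[-2.3,-4.4,0,0,7,-2.3,-4.4,0,0,7,-2.3,-4.4,0,0,7,-2.3,-4.4,0,0,7,-2.3,-4.4,0,0,7]'
python3 - <<'E'
from h import *
c=cam("wrist");print(robot.get_obs()["ee_pos"])
a=cv2.resize(c["frame"][140:290,200:350],None,fx=4,fy=4,interpolation=cv2.INTER_CUBIC)
R=cv2.Rodrigues(np.array(c["rvec"],float))[0]
f=c["frame"][40:190,30:80]
b=cv2.resize(c["frame"][20:170,50:100],None,fx=4,fy=4,interpolation=cv2.INTER_CUBIC)
cv2.imwrite("pics/w3.png",np.hstack([a,b])[:,:,::-1]);cv2.imwrite("pics/w3full.png",c["frame"][:,:,::-1])
np.savez("w3.npz",**c)
E
```

```text
clock: 7.7
ee_pos: [0.5507, 0.0257, 0.2962]
orientation: [-0.001, 0.131, 0.991, -0.0]
contact_force: [1.7, 0.4, -0.3]
width: 0.805
gripper_force: 0.0
clock: 8.12
ee_pos: [0.5616, -0.0187, 0.2959]
orientation: [-0.001, 0.13, 0.992, 0.0]
contact_force: [-0.3, -0.0, 0.8]
width: 0.804
gripper_force: 0.0
[ 0.56169732 -0.01845559  0.29624366]
```

View pics/w3.png

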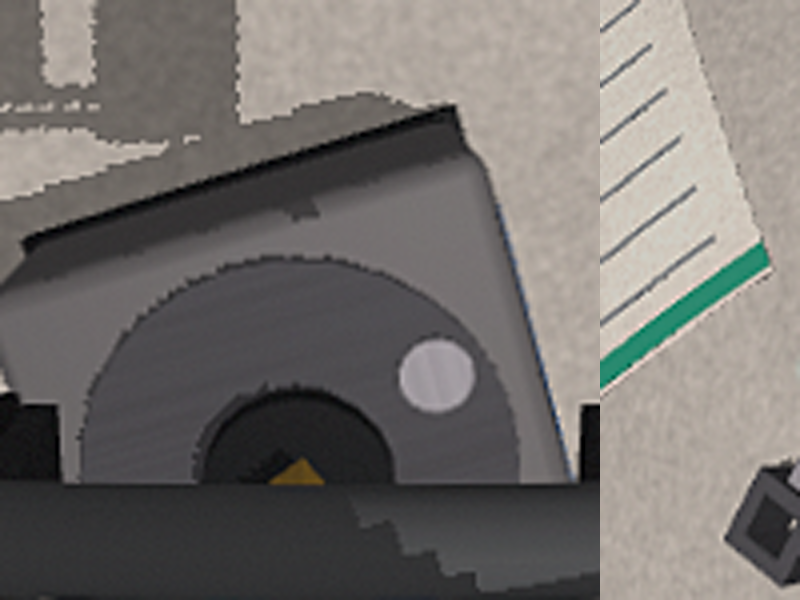

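The view shows the spindle just at the edge, near (275,257) full-frame, half hidden by the gripper bar. The crank hub is at lower right. I'll move forward to see the spindle clearly.

```bash
python3 -m jog '[-4,-0.3,0,0,7,-7.7,-0.7,0,0,7,-7.7,-0.7,0,0,7,-7.7,-0.7,0,0,7,-7.7,-0.7,0,0,7]'
python3 - <<'E'
from h import *
c=cam("wrist");print(robot.get_obs()["ee_pos"])
a=cv2.resize(c["frame"][150:270,230:340],None,fx=5,fy=5,interpolation=cv2.INTER_CUBIC)
cv2.imwrite("pics/w4.png",a[:,:,::-1])
# brass spindle: yellow-brown blobs near middle
for A,ce,bb,m in blobs(c,(12,90,40),(32,255,255),25):
    if abs(ce[0]-285)<60 and ce[1]<270:
        q=cv2.findContours(m.astype(np.uint8),0,1)[0][0]
        P=[onz(c,p,.146,True).round(4).tolist() for p in cv2.boxPoints(cv2.minAreaRect(q))]
        print(A,ce,bb,onz(c,ce,.146,True).round(4),P,c["hsv"][int(ce[1]),int(ce[0])])
E
```

```text
clock: 8.58
ee_pos: [0.6342, -0.046, 0.2966]
orientation: [-0.001, 0.13, 0.992, 0.0]
contact_force: [0.0, -0.7, 0.1]
width: 0.802
gripper_force: 0.0
[ 0.63393985 -0.04612103  0.29713087]
60 [298.4  25.2] [293  22  11   7] [0.4625 0.0193 0.146 ] [[0.4592, 0.0143, 0.146], [0.4594, 0.0248, 0.146], [0.4661, 0.0242, 0.146], [0.4659, 0.0137, 0.146]] [ 13 243 207]
323 [280.7 202.9] [271 191  21  25] [ 0.6409 -0.047   0.146 ] [[0.6351, -0.0596, 0.146], [0.628, -0.0423, 0.146], [0.6469, -0.0348, 0.146], [0.6543, -0.0522, 0.146]] [ 19 178 110]
286 [308.2 232. ] [299 223  20  19] [ 0.6799 -0.0264  0.146 ] [[0.6761, -0.0403, 0.146], [0.6656, -0.0232, 0.146], [0.6835, -0.0128, 0.146], [0.6944, -0.0301, 0.146]] [ 20 191 196]
```

View pics/w4.png

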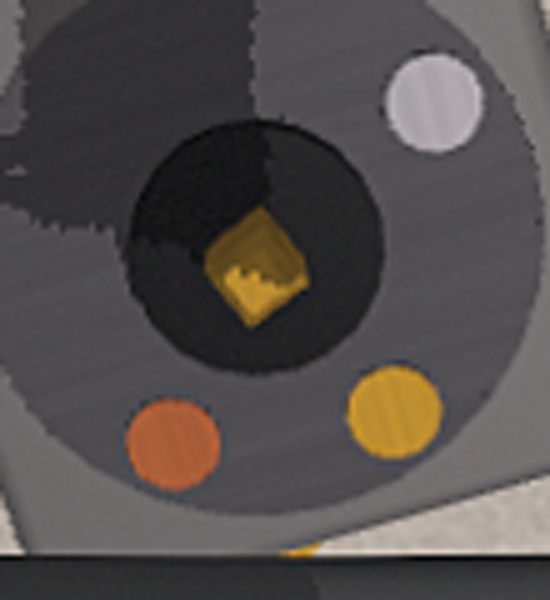

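The spindle is clear: corners at crop (262,206), (308,280), (253,328) and (204,262), which is (282,202) full-frame, about 20° to the world axes. I'll fit its edges, then locate the crank in the same picture.

Run:
```python
from h import *
c=cam("wrist")
crop=lambda p:(p[0]/5+230-.4,p[1]/5+150-.4)
C=[crop(p) for p in((262,206),(308,280),(253,328),(204,262))]
for i in range(4):
    a,b=[onz(c,C[k%4],.13,True) for k in(i,i+1)];d=b-a;print("edge",round(np.degrees(np.arctan2(d[1],d[0]))%90,1),round(np.linalg.norm(d),4))
b=[b for b in blobs(c,(12,90,40),(32,255,255),100) if abs(b[1][0]-281)<15 and abs(b[1][1]-203)<15][0]
q=max(cv2.findContours(b[3].astype(np.uint8),0,1)[0],key=cv2.contourArea)[:,0]
P=np.array([onz(c,p,.13,True)[:2] for p in q])
S=[np.ptp(P@np.array([[np.cos(t),-np.sin(t)],[np.sin(t),np.cos(t)]]),axis=0).prod() for t in np.radians(range(90))];print("min area rect angle",np.argmin(S))
# boss centre: dark circle
g=(c["hsv"][:,:,2]<52).astype(np.uint8)|b[3].astype(np.uint8)
print("boss centre by eye",onz(c,crop((256,247)),.116,True).round(4), "L/R edges",onz(c,crop((129,247)),.116,True).round(4),onz(c,crop((383,247)),.116,True).round(4))
for z in(.116,.141,.146): print(z,[onz(c,p,z,True)[:2].round(4).tolist() for p in C])
for lo,hi in(((0,170,80),(6,255,255)),((174,170,80),(180,255,255))):
    for b in blobs(c,lo,hi,10): print("red",b[0],b[1],onz(c,b[1],.06,True).round(3))
a=cv2.resize(c["frame"][80:200,20:140],None,fx=5,fy=5,interpolation=cv2.INTER_CUBIC);cv2.imwrite("pics/w5.png",a[:,:,::-1])
```

```text
edge 16.7 0.0196
edge 27.2 0.0165
edge 20.8 0.0186
edge 29.6 0.018
min area rect angle 24
boss centre by eye [ 0.6429 -0.0473  0.116 ] L/R edges [ 0.6354 -0.0757  0.116 ] [ 0.6504 -0.019   0.116 ]
0.116 [[0.634, -0.0436], [0.6536, -0.0377], [0.6614, -0.0529], [0.6433, -0.0598]]
0.141 [[0.6296, -0.0426], [0.6478, -0.0372], [0.6551, -0.0514], [0.6382, -0.0578]]
0.146 [[0.6287, -0.0424], [0.6467, -0.0371], [0.6539, -0.0511], [0.6372, -0.0574]]
red 194 [114.9  60.2] [ 0.399 -0.223  0.06 ]
red 150 [ 43.  221.3] [ 0.586 -0.438  0.06 ]
```

The spindle angle is about 23.5° (mod 90). The centre comes out near (0.6443, -0.0474), with the near foot corner and far upper corner agreeing to 0.5 mm. The boss diameter measures 59 mm, as it should. Now I'll go over the crank.

```bash
python3 -m jog '[1.5,-3.6,-0.0,5,7,3,-7.2,0,10,7,4.5,-10.8,0,16,7,6,-14.4,0,22,7,7.5,-18,0,28,7,9,-21.6,1,34,7,10.5,-25,3,40,7,11.6,-27.9,6,40,7]' && python3 -m jog '[0,0,0,0,7,0,0,0,0,7,0,0,0,0,7]'
python3 - <<'E'
from h import *
c=cam("wrist");np.savez("w6.npz",**c);print(robot.get_obs()["ee_pos"])
cv2.imwrite("pics/w6.png",cv2.resize(c["frame"][130:280,180:380],None,fx=4,fy=4,interpolation=cv2.INTER_CUBIC)[:,:,::-1])
for b in blobs(c,(0,170,80),(6,255,255),10): print("red",b[0],b[1],onz(c,b[1],.062,True).round(3))
E
```

```text
clock: 9.35
ee_pos: [0.4499, -0.2879, 0.241]
orientation: [0.003, 0.464, 0.886, 0.001]
contact_force: [1.1, -1.2, -0.4]
width: 0.805
gripper_force: 0.0
clock: 9.6
ee_pos: [0.4518, -0.2847, 0.2394]
orientation: [0.001, 0.461, 0.887, 0.001]
contact_force: [0.0, 0.0, 0.7]
width: 0.805
gripper_force: 0.0
[ 0.45253844 -0.2844562   0.23967331]
red 205 [266.5 121.3] [ 0.394 -0.229  0.062]
```

View pics/w6.png

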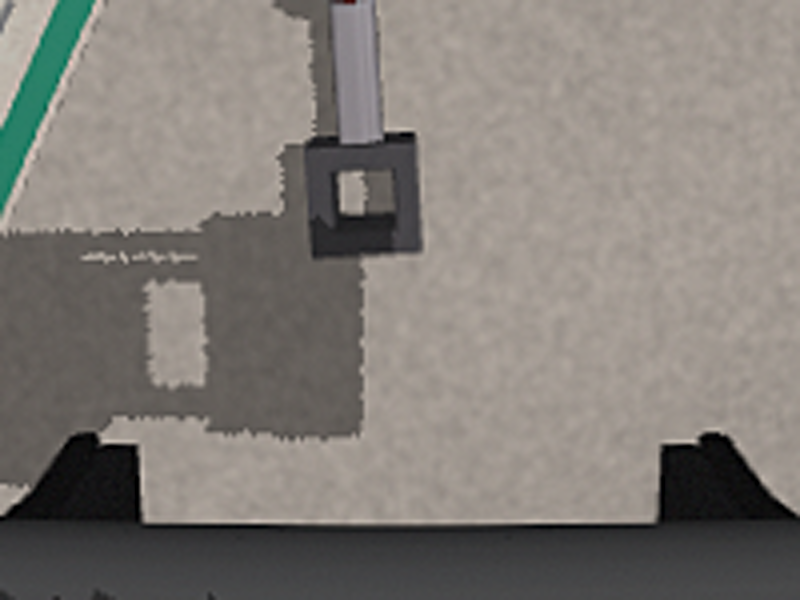

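The hub's top face has crop corners at (306,142), (416,136), (422,250) and (313,257), and the arm runs up to the knob. It is nearly aligned with the tool.

Run:
```python
from h import *
c=dict(np.load("w6.npz"))
P=np.array([onz(c,(x/4+180-.4,y/4+130-.4),.036,True) for x,y in((306,142),(416,136),(422,250),(313,257))])
for i in range(4):
    d=P[(i+1)%4]-P[i];print(round(np.degrees(np.arctan2(d[1],d[0])),1),round(np.linalg.norm(d),4))
m=P.mean(0);k=onz(c,(266.5,121.3),.05,True);d=k-m
print(m,"knob dir",np.degrees(np.arctan2(d[1],d[0])),np.linalg.norm(d[:2]))
o=robot.get_obs();q=o["orientation"];R=Ro.from_quat(np.r_[q[1:],q[0]]).as_matrix();print("tool y ang",np.degrees(np.arctan2(R[1,1],R[0,1])))
print(o["ee_pos"],totool(np.r_[m[:2],.009]-o["ee_pos"]))
```

```text
38.1 0.033
-51.8 0.0349
-141.2 0.0333
127.9 0.0353
[ 0.43654635 -0.28266405  0.036     ] knob dir 128.5614206641255 0.06879263874395761
tool y ang 35.11604698644256
[ 0.45253844 -0.2844562   0.23967331] [ 1.08877942 -1.25685575 23.06352551]
```

```bash
python3 -m jog '[1.1,-1.2,3,-3,7,1.1,-1.2,7,-3,7,1.1,-1.2,11,-3,7,1.1,-1.2,15,-3,7,1.1,-1.2,18.5,-3,7,1.1,-1.2,21,-3,7,1.1,-1.2,22.5,-3,7,1.1,-1.2,23,-3,7]' 30 && python3 -m jog '[0,0,0,0,7,0,0,0,0,2,0,0,0,0,2,0,0,0,0,2,0,0,0,0,2,0,0,0,0,2,0,0,0,0,2,0,0,0,0,2]' 30
```

```text
clock: 10.32
ee_pos: [0.4355, -0.2814, 0.0067]
orientation: [-0.002, 0.437, 0.899, 0.0]
contact_force: [0.1, 1.2, -0.4]
width: 0.805
gripper_force: 0.0
clock: 10.98
ee_pos: [0.436, -0.2834, 0.0092]
orientation: [0.001, 0.439, 0.899, 0.0]
contact_force: [0.9, 1.0, 2.6]
width: 0.378
gripper_force: 30.0
```

Gripped, at 33 mm. Now I'll lift, turn and carry the crank to above the spindle.

```bash
python3 -m jog '[0,0,-2,0,2,0,0,-5,0,2,0,0,-9,0,2,0,0,-13,0,2,0.5,3,-17,0,2,1.2,6.5,-20,0,2,2,10.5,-20,0,2,2.7,14.5,-20,0,2]' && python3 -m jog '[0.6,3.8,0,0,2,1.3,7.5,0,0,2,2,11,0,0,2,2.6,14,0,0,2,3.0,16.4,0,0,2,3.0,16.4,0,0,2,3.0,16.4,0,0,2]' && python3 -m jog '[0,0,0,7,2,0,0,0,14.5,2,0,0,0,14.5,2,0,0,0,14.5,2]'
python3 - <<'E'
from h import *
c=cam("wrist");np.savez("w7.npz",**c);o=robot.get_obs();print(o["ee_pos"],o["width"])
cv2.imwrite("pics/w7.png",cv2.resize(c["frame"][130:280,180:380],None,fx=4,fy=4,interpolation=cv2.INTER_CUBIC)[:,:,::-1])
s=cam("scene");np.savez("s7.npz",**s)
E
```

```text
clock: 11.65
ee_pos: [0.5282, -0.1798, 0.2112]
orientation: [0.002, 0.44, 0.898, 0.001]
contact_force: [0.5, -0.8, -2.0]
width: 0.377
gripper_force: 30.0
clock: 12.23
ee_pos: [0.6377, -0.0533, 0.2069]
orientation: [-0.001, 0.437, 0.899, -0.001]
contact_force: [-0.5, 0.2, -2.9]
width: 0.375
gripper_force: 30.0
clock: 12.57
ee_pos: [0.6368, -0.0564, 0.2081]
orientation: [-0.0, 0.548, 0.836, -0.001]
contact_force: [-0.4, -0.6, -1.8]
width: 0.376
gripper_force: 30.0
[ 0.63697566 -0.05614828  0.20821296] 0.3748704682118059
```

View pics/w7.png

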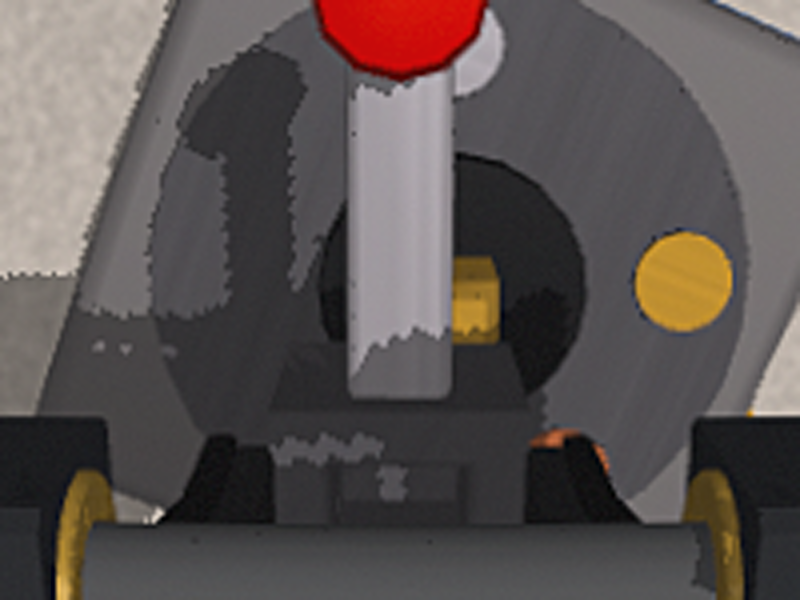

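The knob and arm are at the top, the hub is held at crop (400,450), and the brass spindle is visible at (475,300). Its sides look parallel to the crank's arm, so the turn is right. I still need about 1 cm of shift, which I'll work out from the hub and spindle edges.

Run:
```python
from h import *
c=dict(np.load("w7.npz"));o=robot.get_obs();p=o["ee_pos"]
q=o["orientation"];R=Ro.from_quat(np.r_[q[1:],q[0]]).as_matrix()
f=lambda x,y,z:((onz(c,(x/4+180-.4,y/4+130-.4),z,True)-p)@R*1000).round(1)[:2]
print("hub +x top edge (expect x=17,y=+-17)",f(272,410,p[2]+.027),f(530,410,p[2]+.027))
print("spindle right edge: foot",f(495,258,.116)," right top bend",f(499,335,.141),f(499,300,.141))
print("boss L/R/top",f(318,285,.116),f(586,285,.116),f(455,153,.116))
g=cv2.cvtColor(c["frame"],cv2.COLOR_RGB2HSV)
print("est spindle",((np.array([.6443,-.0474,.116])-p)@R*1000).round(1))
```

```text
hub +x top edge (expect x=17,y=+-17) [ 15.4 -18. ] [15.5 15. ]
spindle right edge: foot [12.3 19. ]  right top bend [ 1.4 18.2] [ 8.6 18.1]
boss L/R/top [  6.3 -19.7] [ 6.4 39.2] [35.3 10. ]
est spindle [ 4.9 10.  92.3]
```

```bash
python3 -m jog '[0.6,1.1,0,0,2,0.6,1.1,1,0,2,0.6,1.1,2.5,0,2,0.6,1.1,4,0,2,0.6,1.1,4.5,0,2,0.6,1.1,4.5,0,2]'
python3 - <<'E'
from h import *
c=cam("wrist");o=robot.get_obs();p=o["ee_pos"];print(p)
cv2.imwrite("pics/w8.png",cv2.resize(c["frame"][150:270,200:360],None,fx=5,fy=5,interpolation=cv2.INTER_CUBIC)[:,:,::-1])
q=o["orientation"];R=Ro.from_quat(np.r_[q[1:],q[0]]).as_matrix()
print("est spindle",((np.array([.6443,-.0474,.116])-p)@R*1000).round(1))
E
```

```text
clock: 13.17
ee_pos: [0.6443, -0.0444, 0.1611]
orientation: [-0.002, 0.548, 0.836, -0.001]
contact_force: [-0.3, 0.2, -2.4]
width: 0.38
gripper_force: 30.0
[ 0.6451811  -0.04486626  0.16251641]
est spindle [-2.  -1.7 46.5]
```

View pics/w8.png

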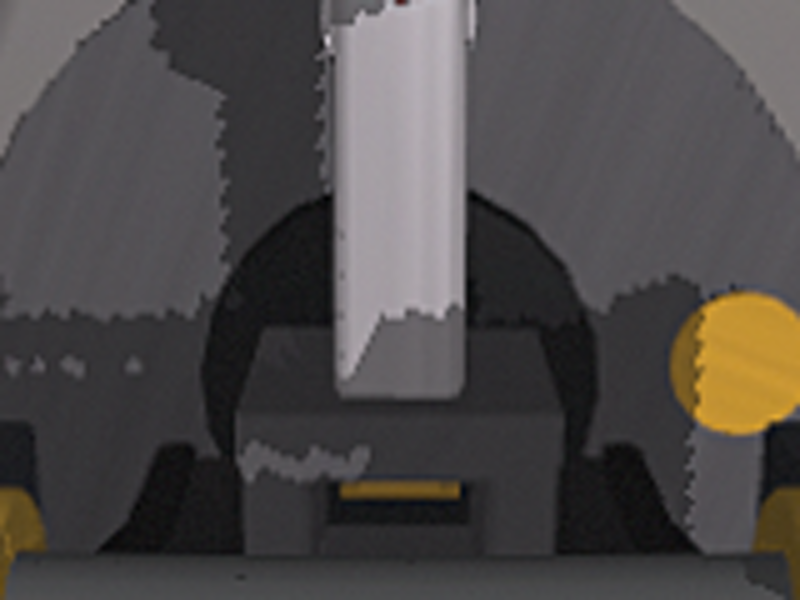

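The spindle shows through the hub's hole, brass at crop x 340–462 and hole at 328–468, so sideways is right. I'll check along the arm with rays before pressing down.

Run:
```python
from h import *
c=cam("wrist");o=robot.get_obs();p=o["ee_pos"];print(p)
q=o["orientation"];R=Ro.from_quat(np.r_[q[1:],q[0]]).as_matrix()
f=lambda x,y,z:((onz(c,(x/5+200-.4,y/5+150-.4),z,True)-p)@R*1000).round(1)[:2]
print("hub front top edge",f(240,412,p[2]+.027),f(562,412,p[2]+.027))
print("hole front top edge",f(330,480,p[2]+.027),f(470,480,p[2]+.027))
print("brass back edge at spindle top",f(340,500,.146),f(462,500,.146)," as taper foot",f(340,500,.141),f(462,500,.141),"front seen",f(400,482,.146))
print("boss L/R/top",f(203,370,.116),f(597,370,.116),f(400,182,.116))
```

```text
[ 0.64577959 -0.04518569  0.1634464 ]
hub front top edge [ 16.5 -17.7] [16.6 15.1]
hole front top edge [ 9.2 -8.6] [9.2 5.8]
brass back edge at spindle top [-9.7 -9.4] [-9.7  6.8]  as taper foot [-11.6  -9.6] [-11.6   7. ] front seen [-7.2 -1.5]
boss L/R/top [ -0.5 -30.9] [-0.3 27.9] [27.9 -1.6]
```

Boss, spindle shoulder and hub agree: the hub is about 2.5 mm too far along +x, and y is good. I'll correct and lower.

```bash
python3 -m jog '[-0.25,0,0,0,2,-0.25,0,0.4,0,2,-0.25,0,0.8,0,2,-0.25,0,1.2,0,2,-0.25,0,1.6,0,2,-0.25,0,1.6,0,2]'
```

```text
clock: 13.77
ee_pos: [0.6458, -0.0469, 0.1463]
orientation: [-0.001, 0.548, 0.836, -0.0]
contact_force: [-0.1, 0.8, -2.7]
width: 0.381
gripper_force: 30.0
```

The hub is already past the taper with no force on it. I'll keep going down to home.

```bash
python3 -m jog '[0,0,0.4,0,2,0,0,0.8,0,2,0,0,1.2,0,2,0,0,1.6,0,2,0,0,1.9,0,2,0,0,2.1,0,2,0,0,2.2,0,2,0,0,2.2,0,2]'
```

```text
clock: 14.43
ee_pos: [0.6462, -0.0469, 0.1254]
orientation: [-0.001, 0.549, 0.836, 0.0]
contact_force: [-3.0, 3.1, -0.3]
width: 0.378
gripper_force: 30.0
```

```bash
python3 -m jog '[0,0,0.1,0,2,0,0,0.2,0,2,0,0,0.2,0,2,0,0,0.2,0,2]'
```

```text
clock: 14.77
ee_pos: [0.6463, -0.0467, 0.1252]
orientation: [-0.001, 0.549, 0.836, 0.001]
contact_force: [-5.8, 5.0, 9.2]
width: 0.381
gripper_force: 30.0
```

The hub is seated: z holds at 125 mm with about 9 N upward. I'll release, retreat and check.

```bash
python3 -m jog '[0,0,-0.1,0,6.5,0,0,-0.1,0,6.5,0,0,-0.1,0,6.5,0,0,-0.1,0,6.5,0,0,-2,0,6.5,0,0,-5,0,6.5,0,0,-9,0,6.5,0,0,-12,0,6.5]' && python3 -m jog '[2,-3,-4,0,6.5,4,-6,-5,0,6.5,4,-10,-5,0,6.5,4,-14,-5,0,6.5,4,-16,-5,0,6.5,4,-16,-5,0,6.5]'
python3 - <<'E'
from h import *
s=cam("scene");t=cam("top");z=lambda c,y,x,h,w:cv2.resize(c["frame"][y:y+h,x:x+w],(400,400),interpolation=cv2.INTER_CUBIC)
cv2.imwrite("pics/f.png",np.hstack([z(s,150,250,120,120),z(t,105,190,120,120)])[:,:,::-1])
R=[b for b in blobs(s,(0,180,80),(6,255,255),8)+blobs(s,(174,180,80),(180,255,255),8)]
print([(b[0],b[1]) for b in R])
k=np.array([.6443,-.0474])+.07*np.array([np.cos(np.radians(113.5)),np.sin(np.radians(113.5))])
print("home knob centre expected",proj(s,[*k,.16]),"10mm high",proj(s,[*k,.17]))
for c,n in((s,"scene"),(t,"top")): print(n,[(b[0],b[1]) for b in blobs(c,(20,140,60),(35,255,255),40)])
E
```

```text
clock: 15.43
ee_pos: [0.6471, -0.0488, 0.2458]
orientation: [0.001, 0.549, 0.836, -0.0]
contact_force: [1.1, -0.2, 0.5]
width: 0.741
gripper_force: 0.0
clock: 15.93
ee_pos: [0.4799, -0.0782, 0.2937]
orientation: [-0.001, 0.551, 0.835, 0.001]
contact_force: [0.9, -0.4, -0.1]
width: 0.745
gripper_force: 0.0
[(np.int32(100), array([365.2,  20.4])), (np.int32(114), array([348.5,  24.1])), (np.int32(118), array([331.5,  28.1])), (np.int32(45), array([330.8, 193.2])), (np.int32(47), array([ 66.9, 213.5])), (np.int32(50), array([150.5, 272.6]))]
home knob centre expected [329.8 192.9] 10mm high [330.1 190.1]
scene [(np.int32(43), array([67.1, 64.3])), (np.int32(44), array([508.7,  87.5])), (np.int32(225), array([389.3, 167.5])), (np.int32(59), array([257.5, 299.3]))]
top [(np.int32(237), array([133.2, 222. ]))]
```

View pics/f.png

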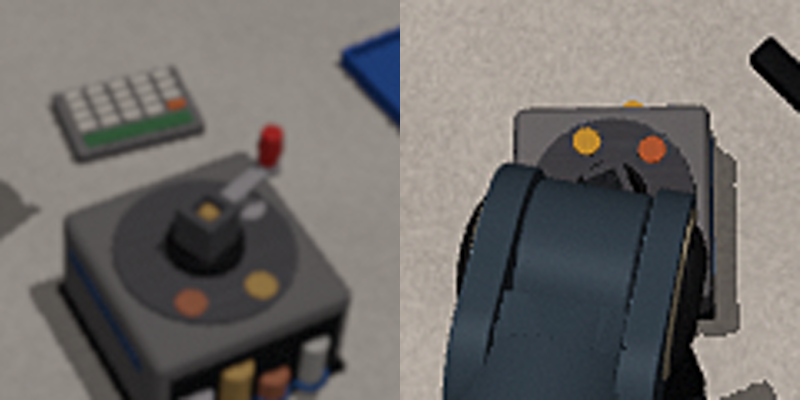

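The crank sits on the boss at crop (208,225), with the spindle in its hole and the knob upright. The knob is at (330.8,193.2) against the (329.8,192.9) expected when home. The cap is still in the tray and nothing is being touched, so I'm handing in.

```bash
python3 -c "
from plant import robot
print(robot.sign_off())"
```

```text
the job is handed in; nothing more can be done
None
```

The job is handed in at about 16 s of the 64 s: the dust cap is in the coin tray and the leftmost crank is home on the spindle, knob up; I saw no contact with the bystanders but did not re-measure them.

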